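# Clamp the seat board block

## Task

First press the hinged brass strap down over the black seat board block until it clicks and stays shut by itself. Then pump the two red clamp grips, squeezing and letting go, until the orange jaw comes up to the block and pushes it firmly against the end stop, and finish while still holding the grips squeezed: the jaw should press with about 10 newtons, and never with more than about 20, which would crush the lacquer. Leave the other things on the bench where they are.

Things in the scene. Friction and masses are not known exactly. Their poses are not given: they have to be found in the camera images.
- clamp: Bolted-down gunmetal base plate 275 x 100 mm, 10 mm thick, with a squeeze ratchet clamp. Origin: centre of its underside, at bench level. Its x axis is the way the jaw advances, z up. Along x in mm: red grips at -120, blue housing (44 wide, top 60 above the bench) -62 to -5, then orange jaw pad, black block around +80, end stop face +110.
- seat_block: Black lacquered wooden block, 60 mm along the clamp's x, 80 along its y, 40 high, loose on the base plate (underside 10 mm above the bench) between low rails, 0.14 to 0.28 kg. Origin: centre of its underside. It starts 0 to 4 mm short of the end stop; seated, its origin is at x = +80 mm in the clamp's frame. Crushed if the jaw presses it with more than 22 N.
- end_stop: Fixed dark steel end stop, 14 mm thick, 70 mm wide, top 65 mm above the bench; its face towards the jaw is at x = +110 mm in the clamp's frame. Its origin is that of the clamp.
- jaw_pad: Orange round jaw pad on a sprung plunger, 32 mm diameter, 8 mm thick, its axis along the clamp's x, 30 mm above the bench. This origin lies at bench level below the axis, 5 mm behind the pressing face.
- jaw_rod (a joint): Advance of the toothed ratchet rod, m, 0 to 0.06; starts at 0 to 0.027. With the block seated the pad just touches it at 0.045. About 4 N of friction: when the trigger is let go the rod slips back 1 to 2 mm and then stays, and a pressing jaw eases off almost fully, so the pressure lasts only while the grips are held squeezed. The rod never needs to be touched.
- jaw_spring (a joint): Compression of the jaw pad's spring plunger, m, 0 to 0.014: 4 N of pressing force per mm, so 0.0025 means that the pad presses with 10 N.
- left_grip: Red upright round grip post of the trigger on the clamp's +y side, 16 mm diameter, 55 to 110 mm above the bench. Origin: on its axis, 60 mm above the bench. Its lever pivots on an upright pin 70 mm ahead. Pinch both posts together along the clamp's y, from above. A full squeeze advances the jaw about 10 mm; the first third of a squeeze may be idle. 2 to 5 squeezes are needed.
- right_grip: The same on the -y side; linked, both close symmetrically about the clamp's centre line. Released: 56 mm over their outsides; fully squeezed: 35 mm. A spring reopens them when let go. Moving the jaw freely takes up to 7 N on each grip; against the block the grips stall: 9 N on each presses it with about 6 N, 13 N with 11 N, 17 N with 16 N; over 20 N on each crushes it.
- trigger_left (a joint): Angle of the left trigger lever, rad: 0 released, 0.15 fully squeezed (the post moves 10.5 mm inwards); the right one is the same.
- strap_hinge (a joint): Opening angle of the strap, rad: 0 shut; starts at 0.6 to 0.9. A weak spring lifts it again unless latched. Hinge axis: along the clamp's x at y = -54 mm, 56 mm above the bench. In the last 8 mm of the tip's travel it is pushed past a sprung latch nose (about 10 N at the tip), which snaps over it and holds it shut.
- strap: Brass keeper strap, flat bar 24 mm wide, 6 thick, reaching 116 mm from its hinge across the block, at x = +80 mm of the clamp. Origin: on the hinge axis; its y runs towards the free tip, z is its upper side. Shut, its upper face is 59 mm above the bench, 3 mm clear of the block; the latch post beyond its tip is 64 mm high and begins at y = +67 mm in the clamp's frame.
- strap_press (a point): Point on the upper face of the strap, 92 mm from the hinge axis towards the tip: a good place to press it down.
- bell_dome: Brass bell dome, 90 mm diameter, 44 mm high, bystander. Origin: centre of underside.
- screwdriver: Bone-handled screwdriver, 215 mm long, 24 mm thick, lying on the bench, bystander. Origin: under the ferrule; x along the shaft.
- oil_can: Copper oil can, 72 mm diameter, 72 mm high with a spout up to 128 mm, bystander. Origin: centre of underside.
- screw_jar: Amber glass jar with brass lid, 64 mm diameter, 75 mm high, bystander. Origin: centre of underside.
- pendulum_bob: Brass pendulum bob, a 96 mm disc 22 mm thick lying flat, bystander. Origin: centre of underside.
- mallet: Wooden mallet, 240 mm long, lying on the bench, bystander. Origin near its middle; x along the handle.
Things that resemble listed ones, but are neither listed nor needed, are in the scene too. Leave any blue or green look-alike of the seat_block alone.

How it is judged (in metres and radians):
On the way, in this order (a step that is already met when the one before it is completed fails the run):
1. the strap is shut and stays shut by its latch, untouched (value of joint strap_hinge below 0.035 rad and contact force between each of the arm, the fingers and strap below 0.3 N), for 0.3 s.
2. the jaw has come up against the block (contact force between jaw_pad and seat_block above 3 N), for 0.1 s.
At the end, for the whole second after the job is handed in: Strap shut (under 0.035 rad); the fingers still squeeze the trigger grips (over 2 N); the jaw presses the block with 5 to 20 N against the end stop (over 3 N there, block within 3 mm of seated, flat and at rest); the robot touches neither block nor jaw pad (value of joint strap_hinge below 0.035 rad and contact force between jaw_pad and seat_block between 5 and 20 N and contact force between end_stop and seat_block above 3 N and (contact force between the fingers and left_grip above 2 N or contact force between the fingers and right_grip above 2 N) and value of joint trigger_left above 0.01 rad and contact force between each of the arm, the fingers and seat_block below 0.3 N and contact force between each of the arm, the fingers and jaw_pad below 0.3 N and x of seat_block in the frame of clamp above 0.077 m and angle between seat_block's own z axis and vertical below 0.06 rad and linear speed of seat_block below 0.02 m/s); the arm keeps its last pose, push and grip.
It fails at once if the block is crushed: the jaw presses with more than 22 N (contact force between jaw_pad and seat_block above 22 N).
It fails at once if a bystander is moved by more than 30 mm (distance of any of bell_dome, screwdriver, oil_can, screw_jar, pendulum_bob, mallet from where it was at the start of the episode above 0.03 m).
It also fails if it takes over 64 s, if anything falls off the work surface, if the arm or the gripper's body presses on something with over 40 N, if the wrist force passes 120 N, or if a joint passes its speed limit or range.

## Robot

A 6-joint arm with a two-finger parallel gripper is mounted at the origin on the work surface. World frame = base frame: x ahead of the robot, y to its left, z up, the work surface at z = 0. Lengths are in mm, angles in rad, forces in N, time in s.
With the tool pointing down it reaches from about 275 to 750 mm from the base axis. Payload 10.2 kg.
Tool frame: the origin (TCP) lies on the front face of the gripper's body, between the roots of the fingers; the fingertips stand 73 mm ahead of it and the grasp point (between the pads) lies 54 mm ahead of it; z points along the fingers, y is the direction in which the jaws open and shut (so a half turn about z gives the same grasp; the last joint's range is limited). The gripper opens to 85 mm and grips with 20 to 120 N. Pads are 22 mm wide; open, the fingers measure 114 mm over their backs; the gripper's body (76 mm by 85 mm) begins 54 mm behind the grasp point. The pads swing forward as they close: fully open they stand 13 mm farther back than shut.
Start: joints at [1.091, 0.313, 1.498, -0, 1.331, -0.223], TCP at [133.356, 507.787, 303.894] pointing down, gripper open.
Joint ranges: [-2.94, 2.94], [-0.97, 2.17], [0.19, 2.56], [-1.23, 4.37], [0.02, 3.11], [-2.88, 2.88]. Speed limits (rad/s): [2.39, 2.39, 3.01, 3.14, 3.14, 3.14].

## Interface

Orientations are given as a unit quaternion [w, x, y, z].
In Python, from rig import ctrl gives the robot as it stands.
- The arm moves only by the tool move_arm, never from a script. Its argument "series" is a list of rows, each a list of 3 entries, a list of its own where there are three numbers: the shift along the tool's x, y, z in mm, then the turn about the tool's z in degrees, then the opening, from 0 (shut) to 1 (fully open). In form: [[[tx, ty, tz], yaw, grip], ...]. A call has 1 to 10 rows; each row is the pose to reach, as a shift and turn from the pose commanded when the call began, along the tool's axes at that moment; what a row does not reach only later rows make up. A row lasts 1/8 s, in which the tool goes at most 62.5 mm and 10.7 degrees, less where a joint would pass 70% of its speed; a pose out of reach is approached as far as the arm can. A call with a gripper value outside its range is refused whole. The fingers move at their own pace and stop on an object; "force" is the grip in N (left out, the last holds). Time passes only in rows, so rows that repeat a pose let the fingers close. It gives the time, the measured TCP pose, the force and the opening at its end, in the units of the state.
- ctrl.sense(): the state, without advancing time (a new reading comes with each control period).
- ctrl.capture(name): name is "side" or "top" or "wrist"; returns (picture, depth): 420x560x3 uint8, red, green, blue; 420x560 float32, mm along the optical axis (not along the pixel's ray), 0 where there is no reading.
- ctrl.camera_model(name): a dict with "fov_y" (degrees; the focal length in pixels is half the picture's height over the tangent of half this angle, whatever the lens; pixels are square), "cx", "cy" (the principal point, pixels), "dist_coeffs" ([k1, k2, p1, p2, k3] as OpenCV has them; the pictures are not rectified), "rvec" (rotation vector, rad) and "tvec" (3), from world to camera coordinates, as OpenCV has them. Camera axes: x right, y down, z forward; pixel columns grow to the right and rows downward; lengths in mm; the calibration is good to about 2 mm. A picture is of the moment at which its call begins: read the wrist's pose just before it. camera_model takes no time and is no camera call; for the wrist camera it gives the pose at the moment of the call.
- ctrl.finish_job(): hands the job in, once; it reports no verdict.
The state is a dict: "time_s": time; "joints": joint angles; "dq": joint speeds; "tau": joint torques, N m; "eef_pos": TCP position; "ee_rot": TCP orientation; "force": force on the tool from outside, world axes, zero at the start; "wrist_torque": the same for the moment, N m; "grip_width": opening from 0.0 (shut) to 1.0 (fully open).
Only numpy, scipy, OpenCV 4.12 (cv2) and the standard library are available. Lean on these libraries where they do the work, as an engineer would, in place of code of your own. Each camera call takes 0.05 s, during which the arm holds its last target.

## Working session

There is one attempt and no reset: what is moved stays moved. The work goes in short steps, Python scripts to look and compute and a tool call to move; the robot and the scene stay as the last step left them, time stands still between calls to the robot, and variables do not carry over. Pictures are saved under pics/ and viewed, and the job is handed in when it is done.

Besides the shell and the picture viewer there is one more tool, called after "Request:" as a command line: name --argument value ..., lists and objects as JSON in quotes. move_arm: Moves the arm, as the interface text tells. Its arguments: {"type":"object","properties":{"series":{"type":"array","items":{"type":"array"}},"force":{"type":"number"}},"required":["series"]}

```bash
ls; mkdir -p pics
python3 - <<'E'
from rig import ctrl
import cv2
print(ctrl.sense())
for n in("top","side"):
    p,d=ctrl.capture(n); cv2.imwrite(f"pics/{n}0.png",p[:,:,::-1]); import numpy as np; np.save(f"pics/{n}0.npy",d)
    print(n,ctrl.camera_model(n))
E
```

```text
pics
{'time_s': 0.0, 'joints': array([ 1.09061239e+00,  3.13457511e-01,  1.49848789e+00,  2.82438271e-06,
        1.33098546e+00, -2.23409358e-01]), 'dq': array([ 0.00061119,  0.00193528,  0.00147575, -0.00056492, -0.00098178,
       -0.00107761]), 'tau': array([ 5.47138607e-04, -4.12264681e+01, -2.59743834e+01, -1.08923732e-04,
        4.18353666e-03,  4.20682591e-05]), 'eef_pos': array([133.26208588, 507.62176505, 303.31204321]), 'ee_rot': array([-2.31851043e-04,  1.28035176e-01,  9.91769402e-01, -6.27653031e-04]), 'force': array([0.25294156, 0.2514339 , 0.15462603]), 'wrist_torque': array([ 0.01705286, -0.03839091,  0.05518949]), 'grip_width': 0.9978907752059524}
top {'fov_y': 53.01758837760239, 'cx': 271.6331154394948, 'cy': 209.4151922123458, 'dist_coeffs': array([-0.07022106,  0.        ,  0.        ,  0.        ,  0.        ]), 'rvec': array([ 2.10100373, -2.13559841,  0.18083472]), 'tvec': array([   6.89971668,  606.8437247 , 1077.42016284])}
side {'fov_y': 48.14833709408687, 'cx': 280.03743539546787, 'cy': 216.5823730525354, 'dist_coeffs': array([-0.08043586,  0.        ,  0.        ,  0.        ,  0.        ]), 'rvec': array([ 2.46346707, -0.10971718,  0.02888039]), 'tvec': array([-594.71696573,   63.54108928, 1316.6865207 ])}
```

View pics/top0.png

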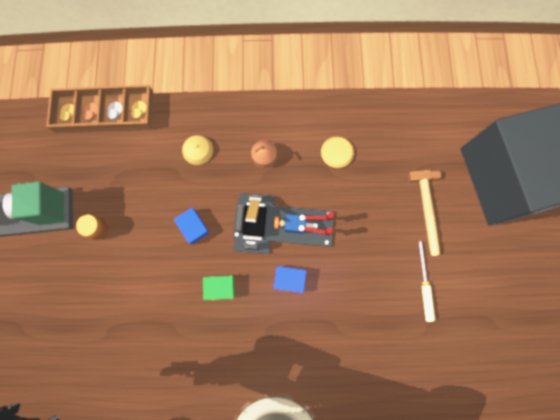

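View pics/side0.png

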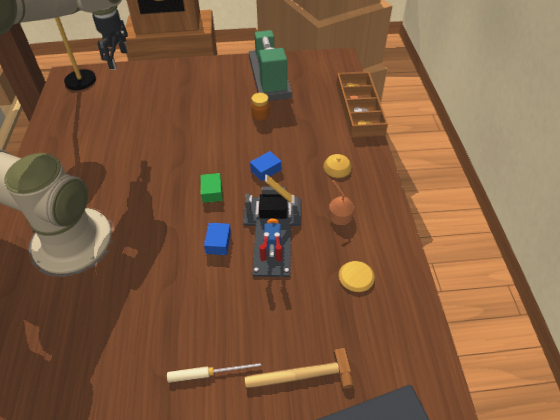

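```bash
cat > h.py <<'E'
import numpy as np, cv2
from rig import ctrl
def K(m):
    f=210/np.tan(np.radians(m['fov_y']/2)); return np.array([[f,0,m['cx']],[0,f,m['cy']],[0,0,1.]])
def proj(m,P):
    return cv2.projectPoints(np.array(P,float).reshape(-1,3),m['rvec'],m['tvec'],K(m),m['dist_coeffs'])[0].reshape(-1,2)
def unproj(m,uv,z):
    "pixels -> world on plane z"
    uv=np.array(uv,float).reshape(-1,1,2)
    n=cv2.undistortPoints(uv,K(m),m['dist_coeffs']).reshape(-1,2)
    R=cv2.Rodrigues(m['rvec'])[0]; C=-R.T@m['tvec']
    d=np.c_[n,np.ones(len(n))]@R
    return C+d*((z-C[2])/d[:,2])[:,None]
def crop(p,x0,y0,x1,y1,s,name):
    cv2.imwrite(name,cv2.resize(p[y0:y1,x0:x1],None,fx=s,fy=s,interpolation=cv2.INTER_CUBIC))
E
python3 - <<'E'
import cv2;from h import *
crop(cv2.imread('pics/top0.png'),225,185,345,265,6,'pics/t0c.png')
crop(cv2.imread('pics/side0.png'),235,165,315,285,5,'pics/s0c.png')
E
```

```text
(no output)
```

View pics/t0c.png

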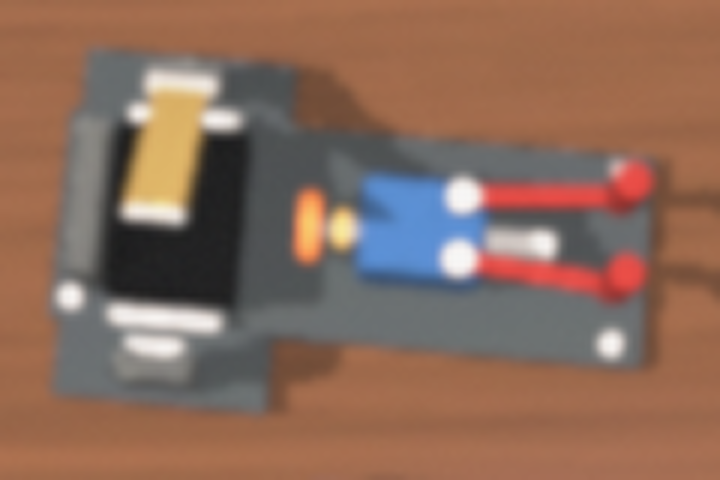

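View pics/s0c.png

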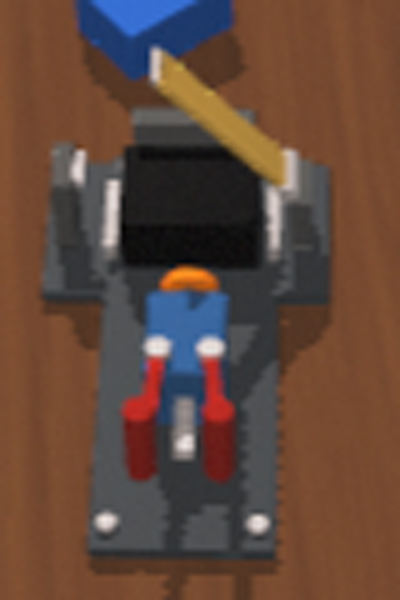

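```bash
cat >> h.py <<'E'
def cw(P,x,y,th):
    P=np.array(P,float); c,s=np.cos(th),np.sin(th)
    return np.c_[x+c*P[:,0]-s*P[:,1], y+s*P[:,0]+c*P[:,1], P[:,2]]
E
python3 - <<'E'
from h import *
from scipy.optimize import least_squares
mt,ms=ctrl.camera_model('top'),ctrl.camera_model('side')
u=lambda L,x0,y0,s:np.array([[x0+(a+.5)/s-.5,y0+(b+.5)/s-.5] for a,b in L])
P=[(-137.5,-50,10),(-137.5,50,10),(-120,-20,110),(-120,20,110)]
Pt=P+[(110,-35,65),(110,35,65)]
T=u([(656,157),(642,367),(635,180),(627,272),(104,120),(93,275)],225,185,6)
S=u([(275,552),(90,550),(220,408),(140,407)],235,165,5)
def r(p,sp=False):
    a=proj(mt,cw(Pt,*p))-T; b=proj(ms,cw(P,*p))-S
    if sp: print(a.round(1),b.round(1))
    return np.r_[a.ravel(),b.ravel()]
f=least_squares(r,[500,0,1.5],x_scale=[100,100,1]);print(f.x);r(f.x,True)
print(unproj(mt,T[2:4],110),unproj(ms,S[2:4],110), unproj(mt,T[:2],10),unproj(ms,S[:2],10))
E
```

```text
[573.29436196 -33.25383162   1.46820526]
[[-0.6 -0.1]
 [-0.5  0.4]
 [ 0.4 -0.1]
 [ 0.7  0.1]
 [ 1.4  0.1]
 [ 0.6  0.1]] [[ 0.8 -1.3]
 [-0.4 -1.3]
 [ 0.1 -0. ]
 [-0.1  0. ]]
[[ 580.7226552  -153.63831827  110.        ]
 [ 541.31679397 -148.67946594  110.        ]] [[ 580.73644747 -154.78975951  110.        ]
 [ 541.33378034 -150.57802845  110.        ]] [[ 608.5799654  -176.74386938   10.        ]
 [ 510.59493864 -166.2729859    10.        ]] [[ 606.60257935 -178.85339379   10.        ]
 [ 510.29637703 -168.89336067   10.        ]]
```

```bash
cat >> h.py <<'E'
CL=(573.3,-33.25,1.4682)
def tostep(target,yawworld=None,pos=None,rot=None):
    "world TCP target -> tool-frame shift (mm), and yaw deg so tool y dir is yawworld deg"
    from scipy.spatial.transform import Rotation as Ro
    s=ctrl.sense(); q=s['ee_rot'] if rot is None else rot; p=s['eef_pos'] if pos is None else pos
    R=Ro.from_quat([q[1],q[2],q[3],q[0]]).as_matrix()
    ty=np.degrees(np.arctan2(R[1,1],R[0,1]))
    y=None if yawworld is None else (ty-yawworld+90)%180-90
    return (R.T@(np.array(target)-p)).round(1), ty, y
E
python3 - <<'E'
from h import *
mt,ms=ctrl.camera_model('top'),ctrl.camera_model('side')
for a in np.arange(.5,1.01,.1):
    t=cw([(80,-54+116*np.cos(a),56+116*np.sin(a))],*CL)
    A=(proj(mt,t)[0]+.5-[225,185])*6; B=(proj(ms,t)[0]+.5-[235,165])*5
    print(round(a,1),A.round(),B.round())
for P in [(80,0,230),(80,38,140),(-120,0,200)]:
    w=cw([P],*CL)[0]; print(P,w.round(1),tostep(w,-5.9))
E
```

```text
0.5 [155. 297.] [104. 106.]
0.6 [155. 280.] [114.  94.]
0.7 [155. 261.] [126.  83.]
0.8 [155. 239.] [140.  72.]
0.9 [156. 215.] [156.  62.]
1.0 [157. 190.] [173.  54.]
(80, 0, 230) [581.5  46.3 230. ] (array([-550.7, -332.3,   73.7]), np.float64(75.28608162895145), np.float64(81.18608162895146))
(80, 38, 140) [543.7  50.2 140. ] (array([-513.2, -338. ,  163.7]), np.float64(75.28608162895145), np.float64(81.18608162895146))
(-120, 0, 200) [ 561.  -152.6  200. ] (array([-581.4, -529.9,  103.9]), np.float64(75.28608162895145), np.float64(81.18608162895146))
```

Request:
move_arm --series '[[[-55,-33,6],8,0],[[-110,-66,11],16,0],[[-165,-100,16],24,0],[[-220,-133,22],32,0],[[-276,-166,27],41,0],[[-331,-199,32],49,0],[[-386,-232,38],57,0],[[-441,-266,43],65,0],[[-496,-299,48],73,0],[[-551,-332,54],81,0]]'

```text
time_s: 1.35
eef_pos: [568.8, 59.6, 251.4]
ee_rot: [-0.0, 0.743, 0.669, -0.0]
force: [0.6, 0.6, 1.4]
grip_width: 0.002
```

Run:
```python
from h import *
s=ctrl.sense();print(s['time_s'],s['eef_pos'],s['force'],s['grip_width'],s['joints'])
for n in("top","side","wrist"):
    p,d=ctrl.capture(n);p=p[:,:,::-1].copy()
    if n=='top': crop(p,215,165,345,265,6,'pics/t1.png')
    elif n=='side': crop(p,215,105,325,285,4,'pics/s1.png')
    else: cv2.imwrite('pics/w1.png',p)
```

```text
1.35 [568.79118394  59.63483873 251.35866663] [0.57091304 0.59392951 1.37771292] 0.0020519945656488504 [-1.00368689e-01  4.58806986e-01  1.42840524e+00  1.59730258e-04
  1.25469670e+00  4.23288218e-03]
```

View pics/s1.png

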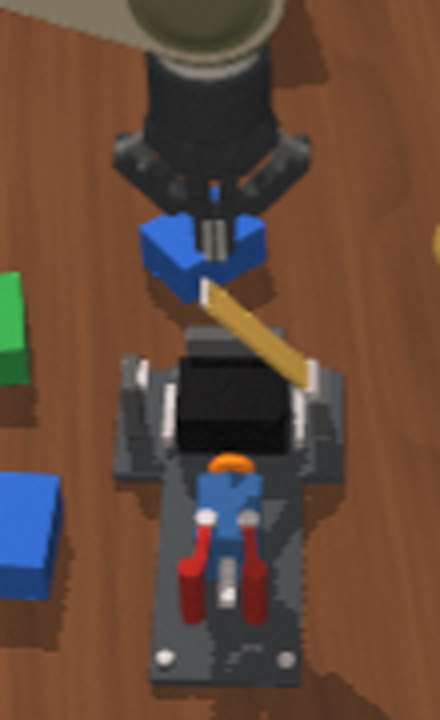

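View pics/w1.png

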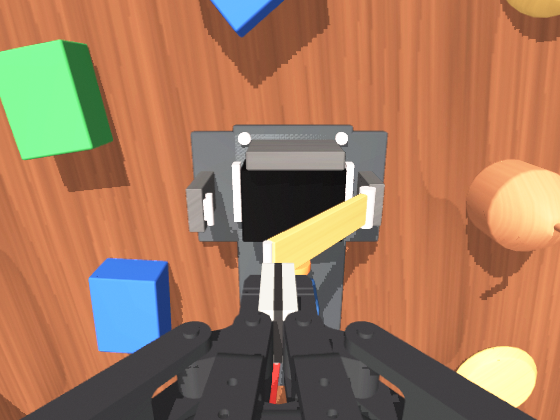

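Run:
```python
from h import *
s=ctrl.sense();print(s['time_s'],s['eef_pos'],ctrl.camera_model('wrist'))
```

```text
1.5 [568.54691719  59.33126053 250.36534791] {'fov_y': 58.87896947394542, 'cx': 277.6627861615728, 'cy': 205.40696500996899, 'dist_coeffs': array([-0.04864811,  0.        ,  0.        ,  0.        ,  0.        ]), 'rvec': array([-2.80593966,  0.14387414,  0.02613008]), 'tvec': array([-559.48289851,   84.99537999,  369.87657827])}
```

Run:
```python
from h import *
for y,z in [(-12,165),(-12,140),(-10,130),(-1,121),(8,111),(15,98),(20,87),(26,72),(30,64)]:
    w=cw([(80,y,z+73)],*CL)[0]; print(y,z,w.round(1),tostep(w,-5.9))
```

```text
-12 165 [593.4  45.1 238. ] (array([-11.6,  26.2,  12.3]), np.float64(-5.918331327825316), np.float64(-0.018331327825308108))
-12 140 [593.4  45.1 213. ] (array([-11.6,  26.3,  37.3]), np.float64(-5.918331327825316), np.float64(-0.018331327825308108))
-10 130 [591.4  45.3 203. ] (array([-11.6,  24.3,  47.3]), np.float64(-5.918331327825316), np.float64(-0.018331327825308108))
-1 121 [582.5  46.2 194. ] (array([-11.6,  15.3,  56.3]), np.float64(-5.918331327825316), np.float64(-0.018331327825308108))
8 111 [573.5  47.1 184. ] (array([-11.6,   6.3,  66.4]), np.float64(-5.918331327825316), np.float64(-0.018331327825308108))
15 98 [566.6  47.9 171. ] (array([-11.6,  -0.6,  79.4]), np.float64(-5.918331327825316), np.float64(-0.018331327825308108))
20 87 [561.6  48.4 160. ] (array([-11.6,  -5.6,  90.4]), np.float64(-5.918331327825316), np.float64(-0.018331327825308108))
26 72 [555.6  49.  145. ] (array([-11.6, -11.6, 105.4]), np.float64(-5.918331327825316), np.float64(-0.018331327825308108))
30 64 [551.7  49.4 137. ] (array([-11.6, -15.6, 113.4]), np.float64(-5.918331327825316), np.float64(-0.018331327825308108))
```

Request:
move_arm --series '[[[-12,26,12],0,0],[[-12,26,37],0,0],[[-12,24,47],0,0],[[-12,15,56],0,0],[[-12,6,66],0,0],[[-12,6,66],0,0]]'

```text
time_s: 2.25
eef_pos: [571.6, 49.6, 185.9]
ee_rot: [-0.0, 0.741, 0.671, -0.0]
force: [0.5, -0.4, -0.2]
grip_width: 0.0
```

Run:
```python
from h import *
s=ctrl.sense();print(s['time_s'],s['eef_pos'],s['force'])
p,d=ctrl.capture('wrist'); cv2.imwrite('pics/w2.png',p[:,:,::-1])
p,d=ctrl.capture('side'); crop(p[:,:,::-1].copy(),215,125,325,285,4,'pics/s2.png')
```

```text
2.25 [571.64622042  49.61746888 185.91447433] [ 0.543483   -0.4143538  -0.19025236]
```

View pics/s2.png

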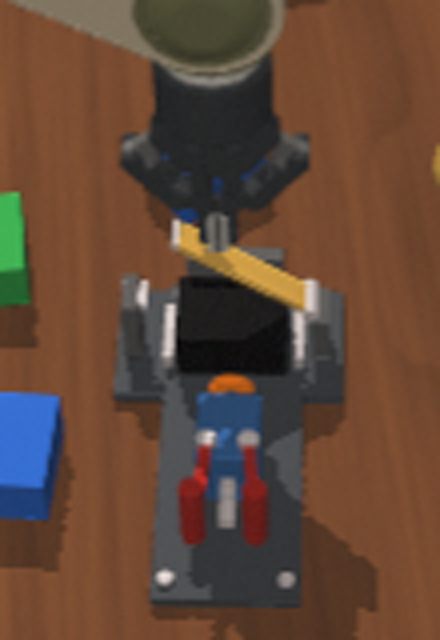

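View pics/w2.png

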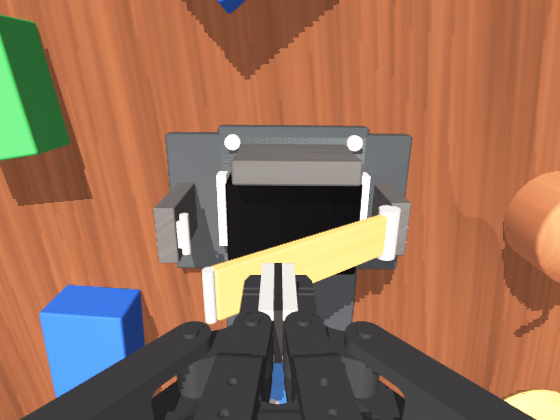

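Request:
move_arm --series '[[[0,-7,13],0,0],[[0,-12,24],0,0],[[0,-18,39],0,0],[[0,-22,47],0,0],[[0,-22,48],0,0],[[0,-22,50],0,0]]'

```text
time_s: 3.1
eef_pos: [550.2, 51.1, 136.1]
ee_rot: [-0.0, 0.741, 0.671, -0.0]
force: [-4.0, 1.0, 5.8]
grip_width: 0.003
```

Run:
```python
from h import *
s=ctrl.sense();print(s['time_s'],s['eef_pos'],s['force'])
p,d=ctrl.capture('wrist'); cv2.imwrite('pics/w3.png',p[:,:,::-1])
```

```text
3.1 [550.23420914  51.11230393 136.12485308] [-4.02971337  1.04029796  5.77875167]
```

View pics/w3.png

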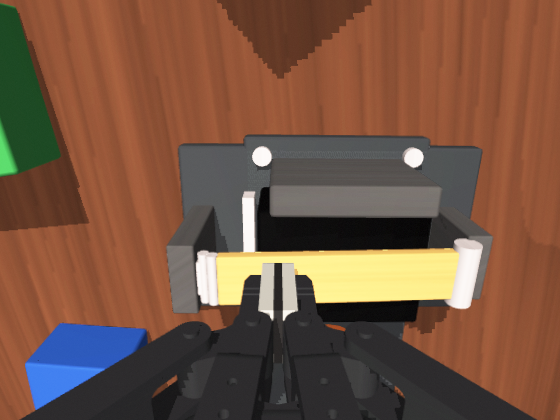

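Request:
move_arm --series '[[[0,-3,1],0,0],[[0,-5,2],0,0],[[0,-5,3],0,0],[[0,-5,4],0,0],[[0,-5,4],0,0]]'

```text
time_s: 3.78
eef_pos: [545.3, 51.6, 131.7]
ee_rot: [-0.0, 0.741, 0.671, -0.0]
force: [-1.7, 0.6, 3.1]
grip_width: 0.002
```

Request:
move_arm --series '[[[0,0,1],0,0],[[0,0,2],0,0],[[0,0,2],0,0]]'

```text
time_s: 4.15
eef_pos: [545.4, 51.6, 131.3]
ee_rot: [-0.0, 0.741, 0.671, -0.0]
force: [-9.5, 0.4, 20.0]
grip_width: 0.0
```

Request:
move_arm --series '[[[0,0,-20],0,0],[[0,0,-60],0,0],[[0,0,-60],0,0],[[0,0,-60],0,0]]'

```text
time_s: 4.65
eef_pos: [545.2, 51.6, 188.9]
ee_rot: [-0.0, 0.741, 0.671, -0.0]
force: [-0.8, -1.2, -0.1]
grip_width: -0.003
```

Run:
```python
from h import *
s=ctrl.sense();print(s['time_s'],s['eef_pos'],s['force'])
p,d=ctrl.capture('wrist'); cv2.imwrite('pics/w4.png',p[:,:,::-1])
p,d=ctrl.capture('side'); crop(p[:,:,::-1].copy(),215,125,325,285,4,'pics/s4.png')
for P in [(-120,0,200)]:
    w=cw([P],*CL)[0]; print(P,w.round(1),tostep(w,-5.9))
```

```text
4.65 [545.24158534  51.58373908 188.90690212] [-0.83153547 -1.24421638 -0.11399433]
(-120, 0, 200) [ 561.  -152.6  200. ] (array([-201.6,   36.1,  -11.5]), np.float64(-5.716326221546274), np.float64(0.18367377845372346))
```

View pics/w4.png

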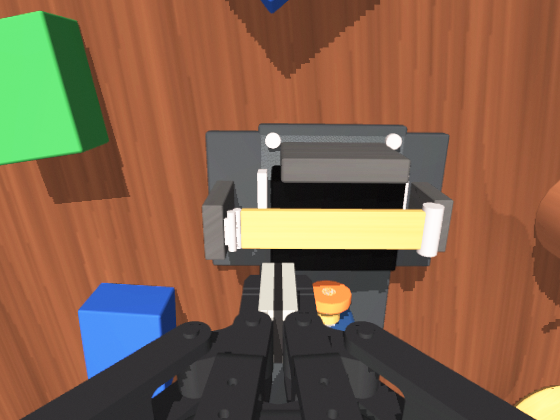

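View pics/s4.png

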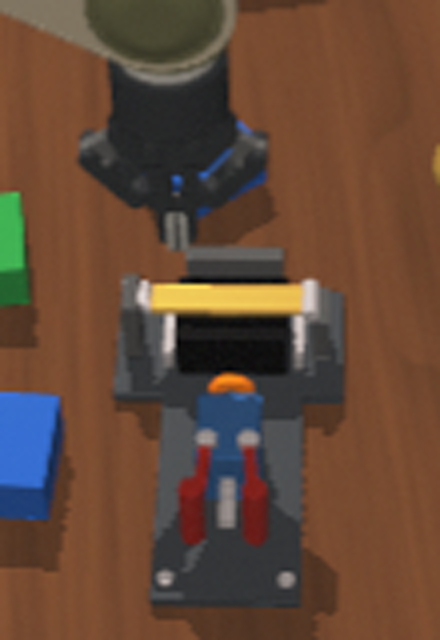

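Request:
move_arm --force 20 --series '[[[-20,4,-16],0,0.2],[[-65,12,-16],0,0.5],[[-110,20,-16],0,0.95],[[-155,28,-16],0,0.95],[[-202,36,-16],0,0.95],[[-202,36,-16],0,0.95],[[-202,36,-16],0,0.95]]'

```text
time_s: 5.62
eef_pos: [561.1, -153.4, 206.0]
ee_rot: [-0.0, 0.742, 0.671, 0.0]
force: [-0.2, -0.3, -0.2]
grip_width: 0.948
```

Run:
```python
from h import *
s=ctrl.sense();print(s['time_s'],s['eef_pos'],s['force'],s['grip_width'])
m=ctrl.camera_model('wrist')
p,d=ctrl.capture('wrist'); cv2.imwrite('pics/w5.png',p[:,:,::-1])
print(m['rvec'],m['tvec'])
for n,P in dict(gl=(-120,20,110),gr=(-120,-20,110),padtouch=(50,0,30),blk=(50,0,50),blkL=(50,40,50),stop=(110,0,65)).items(): print(n,proj(m,cw([P],*CL)).round(1))
w=cw([(-120,0,130)],*CL)[0]; print(w.round(1),tostep(w,-5.9))
```

```text
5.625 [ 561.07253847 -153.37699745  205.96513215] [-0.23265263 -0.25134823 -0.21725113] 0.9481192235119497
[-2.80629545  0.14014738  0.02289377] [-573.99195349 -102.47616225  257.14221727]
gl [[236.4 253.7]]
gr [[316.8 253.9]]
padtouch [[277.5 -81.1]]
blk [[277.5 -96.4]]
blkL [[200.4 -96. ]]
stop [[ 277.9 -256.9]]
[ 561.  -152.6  130. ] (array([ 0.1, -0.2, 76. ]), np.float64(-5.698466441533206), np.float64(0.20153355846679233))
```

View pics/w5.png

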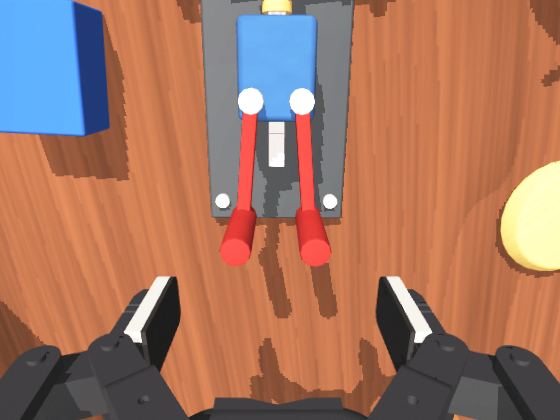

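Request:
move_arm --series '[[[0,0,40],0,0.95],[[0,0,76],0,0.9],[[0,0,76],0,0.8],[[0,0,76],0,0.72]]'

```text
time_s: 6.18
eef_pos: [561.9, -152.8, 131.4]
ee_rot: [0.001, 0.741, 0.671, 0.0]
force: [-0.7, -0.4, 0.2]
grip_width: 0.714
```

```bash
cat > look.py <<'E'
from h import *
import sys
k=sys.argv[1]
s=ctrl.sense();print(s['time_s'],s['eef_pos'].round(1),s['force'].round(2),s['wrist_torque'].round(2),round(s['grip_width'],4))
for n in sys.argv[2:]:
    p,d=ctrl.capture(n);p=p[:,:,::-1].copy()
    if n=='side': crop(p,235,175,315,285,5,f'pics/s{k}.png')
    elif n=='top': crop(p,225,185,345,265,6,f'pics/t{k}.png')
    else: cv2.imwrite(f'pics/w{k}.png',p)
E
python3 look.py 6 side wrist top
```

```text
6.175 [ 561.9 -152.8  131.4] [-0.74 -0.36  0.19] [ 0.01  0.   -0.03] 0.7136
```

View pics/s6.png

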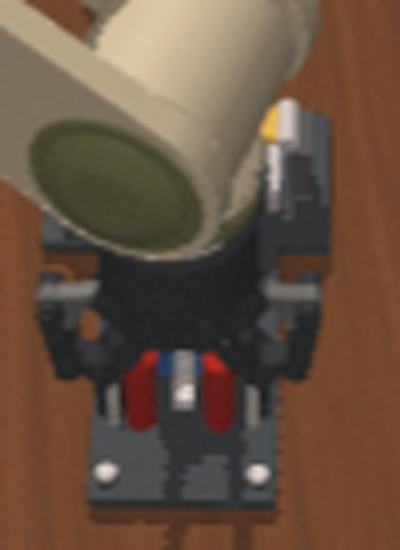

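View pics/w6.png

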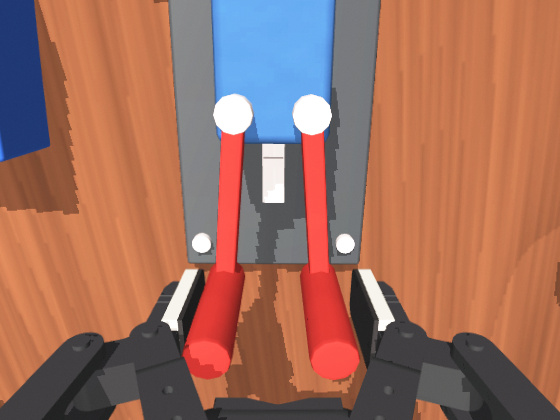

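View pics/t6.png

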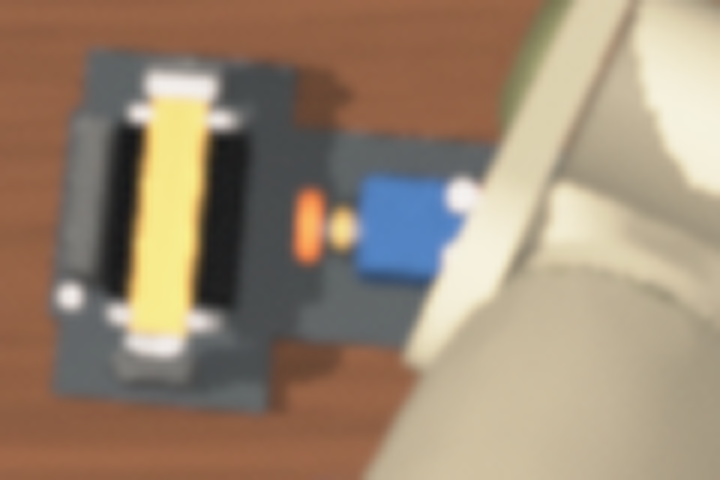

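```bash
python3 - <<'E'
from h import *
mt=ctrl.camera_model('top'); mw=ctrl.camera_model('wrist')
for r in (0,5,10,20,30,45): 
    f=lambda P:((proj(mt,cw([P],*CL))[0]+.5-[225,185])*6).round(1)
    print(r,f((5+r,0,40)),f((-3+r,0,40)))
print([f((50,y,50)) for y in(-40,40)],[f((46,y,50)) for y in(-40,40)],f((-5,-22,60)),f((-5,22,60)))
for x in(-80,-90,-100): print(x,proj(mw,cw([(x,0,30)],*CL)).round(1))
E
python3 - <<'E'
import cv2
i=cv2.imread('pics/t6.png');cv2.imwrite('pics/t6z.png',cv2.resize(i[80:330,60:400],None,fx=2.2,fy=2.2))
E
```

```text
0 [340.3 226.9] [357.9 228.3]
5 [329.3 225.9] [346.9 227.4]
10 [318.2 225. ] [335.9 226.5]
20 [296.2 223.1] [313.8 224.6]
30 [274.2 221.3] [291.8 222.8]
45 [241.3 218.5] [258.8 220. ]
[array([248.6, 127.9]), array([232.4, 303.2])] [array([257.4, 128.7]), array([241.4, 304. ])] [367.  173.3] [358.9 270.8]
-80 [[274.8 173.3]]
-90 [[274.8 193.4]]
-100 [[274.7 212.8]]
```

View pics/t6z.png

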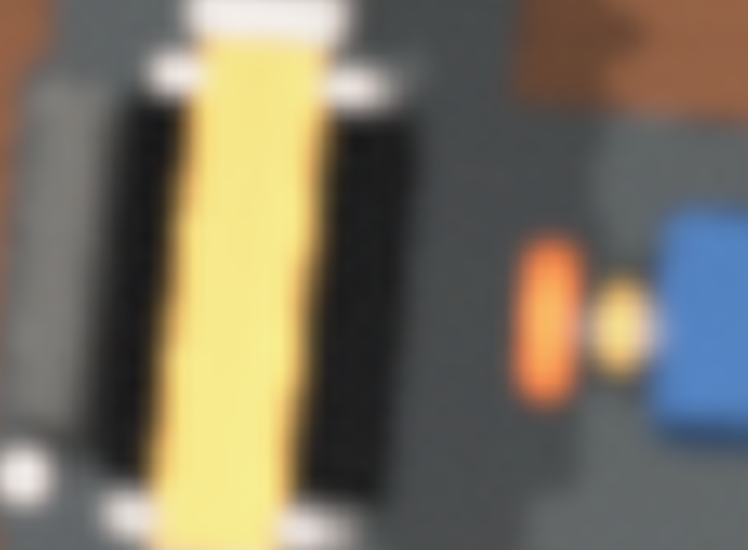

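Request:
move_arm --series '[[[0,0,0],0,0.66],[[0,0,0],0,0.6],[[0,0,0],0,0.54],[[0,0,0],0,0.5],[[0,0,0],0,0.5]]'

```text
time_s: 6.95
eef_pos: [560.3, -153.1, 130.2]
ee_rot: [-0.001, 0.741, 0.671, -0.001]
force: [-10.7, 0.6, 8.7]
grip_width: 0.5
```

```bash
python3 look.py 7 wrist top
```

```text
6.95 [ 560.3 -153.1  130.2] [-10.72   0.58   8.68] [0.02 1.77 0.07] 0.5003
```

View pics/w7.png

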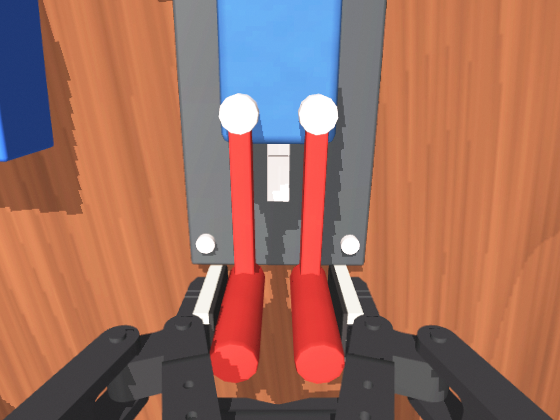

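Request:
move_arm --series '[[[0,-1.5,0],0,0.48],[[0,-1.5,0],0,0.45],[[0,-1.5,0],0,0.43],[[0,-1.5,0],0,0.41],[[0,-1.5,0],0,0.41]]'

```text
time_s: 7.68
eef_pos: [559.8, -153.2, 130.7]
ee_rot: [0.0, 0.741, 0.671, -0.0]
force: [-6.6, -0.1, 8.7]
grip_width: 0.409
```

```bash
python3 look.py 8 wrist top
```

```text
7.675 [ 559.8 -153.2  130.7] [-6.56 -0.13  8.73] [-0.12  1.   -0.02] 0.4093
```

View pics/w8.png

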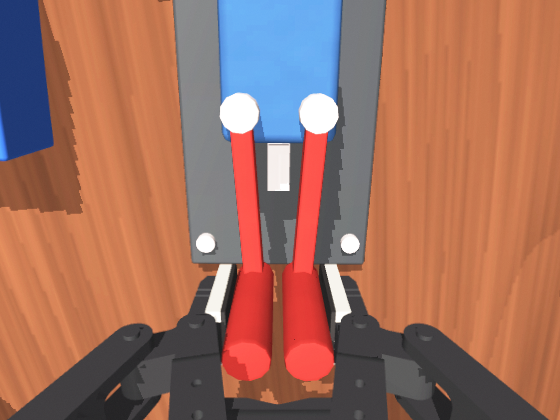

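View pics/t8.png

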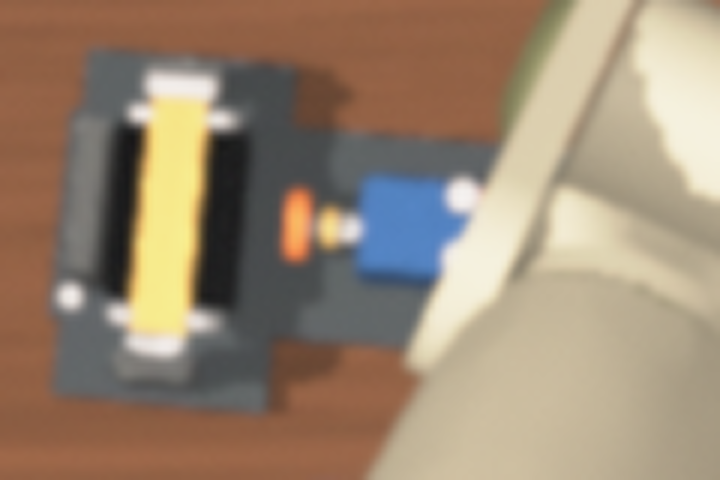

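Request:
move_arm --series '[[[0,-0.5,0],0,0.55],[[0,-1,0],0,0.7],[[0,-1,0],0,0.7],[[0,-1,0],0,0.55],[[0,-1,0],0,0.48],[[0,-1,0],0,0.44],[[0,-1,0],0,0.41],[[0,-1,0],0,0.41]]'

```text
time_s: 8.78
eef_pos: [559.5, -153.6, 131.4]
ee_rot: [0.002, 0.741, 0.671, 0.0]
force: [-1.6, -1.4, 10.6]
grip_width: 0.413
```

```bash
python3 look.py 9 wrist top
```

```text
8.775 [ 559.5 -153.6  131.4] [-1.58 -1.44 10.63] [-0.31  0.35 -0.02] 0.4131
```

View pics/w9.png

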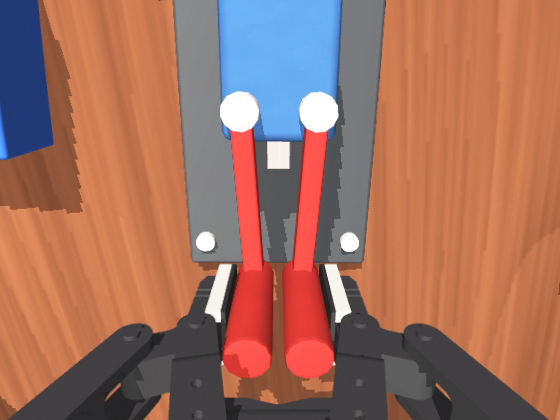

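View pics/t9.png

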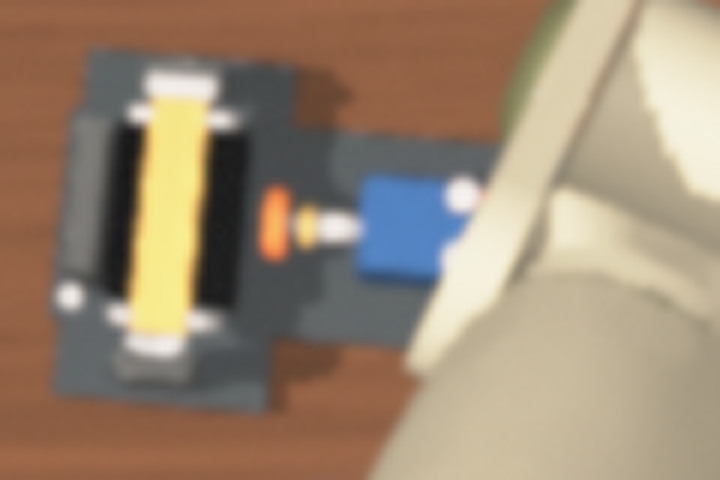

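Request:
move_arm --series '[[[0,0,0],0,0.55],[[0,0,0],0,0.7],[[0,0,0],0,0.7],[[0,0,0],0,0.55],[[0,0,0],0,0.5],[[0,0,0],0,0.46],[[0,0,0],0,0.43],[[0,0,0],0,0.43]]'

```text
time_s: 9.88
eef_pos: [559.5, -153.5, 131.3]
ee_rot: [0.002, 0.741, 0.671, 0.0]
force: [1.1, -2.2, 10.4]
grip_width: 0.431
```

```bash
python3 look.py 10 wrist top
```

```text
9.875 [ 559.5 -153.5  131.3] [ 1.12 -2.25 10.41] [-0.34  0.11 -0.  ] 0.4311
```

View pics/w10.png

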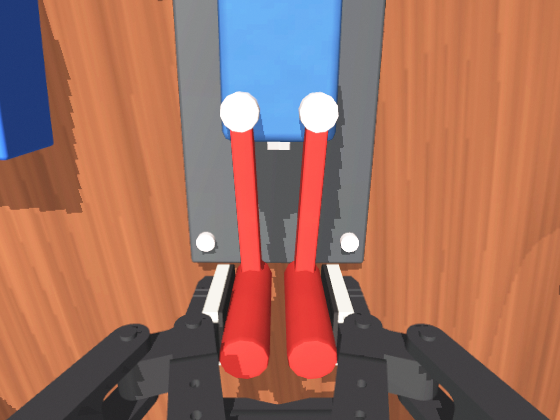

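View pics/t10.png

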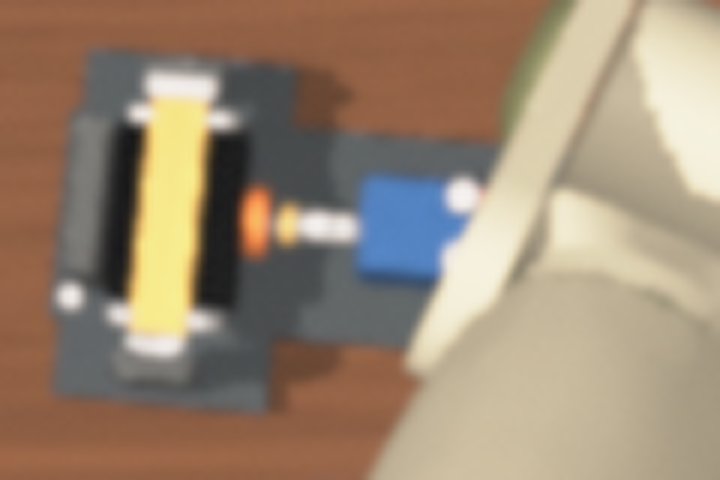

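```bash
cat > sep.py <<'E'
import cv2,sys,numpy as np
def sep(c):
    c=c[175:275,200:356].astype(float); b,g,r=c[...,0],c[...,1],c[...,2]
    sat=np.clip(r-b-40,0,None)          # orange+yellow
    ratio=(g-b)/(r-b+1e-6)
    X=np.arange(200,356)[None,:]+0*r
    rows=slice(35,70)
    prof=sat[rows].mean(0)
    w=np.where(g<r*0.72,sat,0); pad=(w*X).sum()/w.sum()
    m=(X>pad+18)&(X<pad+45)
    w2=np.where(m&(g>r*0.72),sat,0)
    col=(w2*X).sum()/w2.sum()
    return pad,col,col-pad
if __name__=='__main__':
    for k in sys.argv[1:]: print(k,np.round(sep(cv2.imread(f'pics/t{k}.png')),2))
E
python3 sep.py 6 8 9 10
```

```text
6 [308.7  339.94  31.25]
8 [296.42 328.05  31.62]
9 [274.43 305.71  31.28]
10 [254.73 286.15  31.42]
```

Request:
move_arm --series '[[[0,0,0],0,0.55],[[0,0,0],0,0.7],[[0,0,0],0,0.7]]'

```text
time_s: 10.35
eef_pos: [558.4, -152.6, 129.3]
ee_rot: [-0.001, 0.741, 0.671, -0.0]
force: [1.0, 0.5, -0.9]
grip_width: 0.7
```

```bash
python3 look.py 11 wrist top; python3 sep.py 11
```

```text
10.35 [ 558.4 -152.6  129.3] [ 1.02  0.48 -0.93] [-0.    0.05  0.  ] 0.7002
11 [254.98 286.67  31.69]
```

View pics/w11.png

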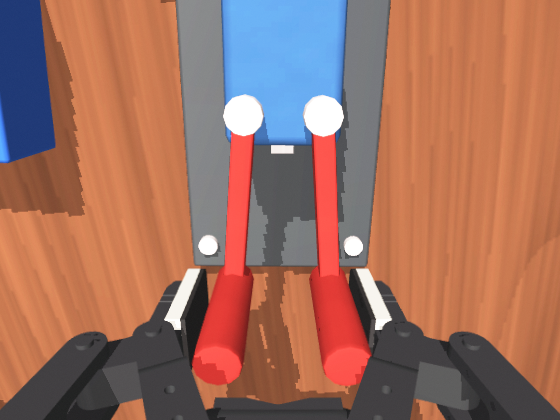

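Request:
move_arm --series '[[[0,0,0],0,0.6],[[0,0,0],0,0.55],[[0,0,0],0,0.53],[[0,0,0],0,0.52],[[0,0,0],0,0.52]]'

```text
time_s: 11.08
eef_pos: [559.5, -153.4, 131.2]
ee_rot: [0.002, 0.741, 0.671, 0.0]
force: [1.2, -1.7, 8.7]
grip_width: 0.519
```

```bash
python3 look.py 12 top; python3 sep.py 12
```

```text
11.075 [ 559.5 -153.4  131.2] [ 1.23 -1.65  8.69] [-0.23 -0.11  0.01] 0.519
12 [245.5  275.79  30.29]
```

Request:
move_arm --series '[[[0,0,0],0,0.51],[[0,0,0],0,0.5],[[0,0,0],0,0.5]]'

```text
time_s: 11.5
eef_pos: [559.5, -153.5, 131.4]
ee_rot: [0.002, 0.741, 0.671, 0.0]
force: [0.4, -2.3, 10.8]
grip_width: 0.506
```

```bash
python3 look.py 13 top; python3 sep.py 13
```

```text
11.5 [ 559.5 -153.5  131.4] [ 0.36 -2.29 10.76] [-0.29  0.03 -0.  ] 0.5056
13 [245.52 274.52  29.  ]
```

Request:
move_arm --series '[[[0,0,0],0,0.49],[[0,0,0],0,0.48],[[0,0,0],0,0.48],[[0,0,0],0,0.48]]'

```text
time_s: 12.05
eef_pos: [559.5, -153.6, 131.6]
ee_rot: [0.002, 0.741, 0.671, 0.0]
force: [-1.5, -2.2, 13.6]
grip_width: 0.481
```

```bash
python3 look.py 14 top; python3 sep.py 14
```

```text
12.05 [ 559.5 -153.6  131.6] [-1.46 -2.19 13.56] [-0.29  0.2   0.03] 0.481
14 [245.45 273.21  27.76]
```

Request:
move_arm --series '[[[0,0,0],0,0.475],[[0,0,0],0,0.47],[[0,0,0],0,0.47],[[0,0,0],0,0.47]]'

```text
time_s: 12.6
eef_pos: [559.5, -153.6, 131.7]
ee_rot: [0.002, 0.741, 0.671, 0.0]
force: [-1.6, -3.0, 13.2]
grip_width: 0.476
```

```bash
python3 look.py 15 top wrist; python3 sep.py 15
```

```text
12.6 [ 559.5 -153.6  131.7] [-1.59 -2.96 13.16] [-0.28  0.25  0.01] 0.4761
15 [245.42 272.7   27.28]
```

View pics/t15.png

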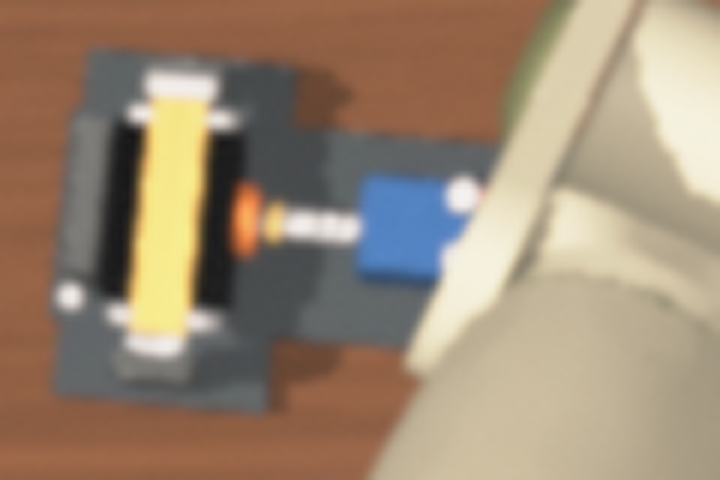

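View pics/w15.png

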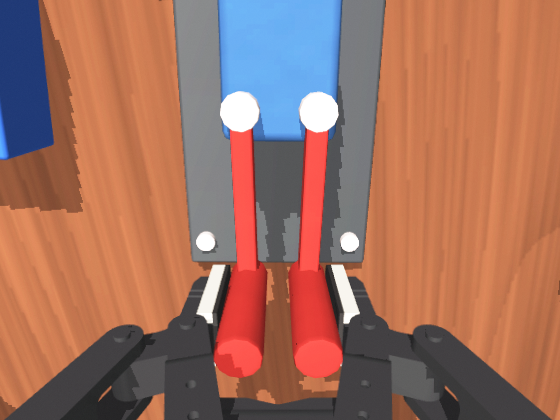

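Run:
```python
import cv2,numpy as np
for k in (8,9,10,11,12,13,14,15):
    i=cv2.imread(f'pics/t{k}.png').astype(float)[:, :, :]
    # collar row ~ along axis
    p=(i[...,2]-i[...,0])[217:233].mean(0)
    b=i[217:233].mean(0)
    from sep import sep
    pad,col,_=sep(i)
    x=np.arange(len(p)); a=int(col)
    pk=p[a-8:a+9].max(); j=a-8+p[a-8:a+9].argmax()
    # right half max crossing
    t=j
    while p[t]>pk/2: t+=1
    R=t-1+(p[t-1]-pk/2)/(p[t-1]-p[t])
    # left valley
    t=j; v=p[int(pad)+5:j].min(); vi=int(pad)+5+p[int(pad)+5:j].argmin()
    print(k,round(pad,1),round(col,1),'R-pad',round(R-pad,2),'peak',round(pk),'valley',vi-pad,round(v), np.round(p[int(pad):int(pad)+65:5]))
```

```text
8 296.4 328.0 R-pad 42.84 peak 103 valley 18.576851131552246 50 [149. 145. 121.  74.  51.  82. 100. 100.  76.  40.  14.   6.  -8.]
9 274.4 305.7 R-pad 42.27 peak 106 valley 17.573531581836505 46 [150. 144. 124.  64.  52.  82. 104.  97.  73.  38.  16.   8.   8.]
10 254.7 286.2 R-pad 42.06 peak 104 valley 18.26596312871797 52 [153. 149. 128.  80.  52.  82. 101. 101.  74.  37.  14.   9.   8.]
11 255.0 286.7 R-pad 42.16 peak 107 valley 19.017935295632014 49 [153. 149. 129.  80.  49.  79. 103. 103.  78.  41.  15.   9.   8.]
12 245.5 275.8 R-pad 40.41 peak 109 valley 16.499792063111983 53 [161. 147. 118.  62.  61.  92. 109.  93.  61.  29.  13.   8.   8.]
13 245.5 274.5 R-pad 39.07 peak 108 valley 16.478674364067246 59 [161. 147. 118.  67.  70.  98. 107.  85.  50.  22.  10.   8.   8.]
14 245.5 273.2 R-pad 37.96 peak 107 valley 16.54797544791387 69 [160. 146. 118.  73.  82. 104. 104.  77.  40.  17.   9.   8.   8.]
15 245.4 272.7 R-pad 37.37 peak 105 valley 15.57801539830831 73 [160. 146. 119.  77.  86. 104. 100.  71.  36.  16.   9.   8.   8.]
```

Request:
move_arm --series '[[[0,0,0],0,0.467],[[0,0,0],0,0.467],[[0,0,0],0,0.467],[[0,0,0],0,0.467],[[0,0,0],0,0.467],[[0,0,0],0,0.467],[[0,0,0],0,0.467],[[0,0,0],0,0.467]]'

```text
time_s: 13.7
eef_pos: [559.5, -153.6, 131.7]
ee_rot: [0.002, 0.741, 0.671, 0.0]
force: [-1.4, -2.9, 13.1]
grip_width: 0.468
```

```bash
python3 look.py 16 top side; python3 sep.py 16;  python3 - <<'E'
import cv2,numpy as np
from sep import sep
i=cv2.imread('pics/t16.png').astype(float); p=(i[...,2]-i[...,0])[217:233].mean(0); pad,col,_=sep(i);a=int(col)
j=a-8+p[a-8:a+9].argmax();pk=p[j];t=j
while p[t]>pk/2:t+=1
print(t-1+(p[t-1]-pk/2)/(p[t-1]-p[t])-pad)
E
```

```text
13.7 [ 559.5 -153.6  131.7] [-1.41 -2.92 13.09] [-0.28  0.26  0.1 ] 0.4678
16 [245.43 272.35  26.92]
37.01472858504346
```

View pics/t16.png

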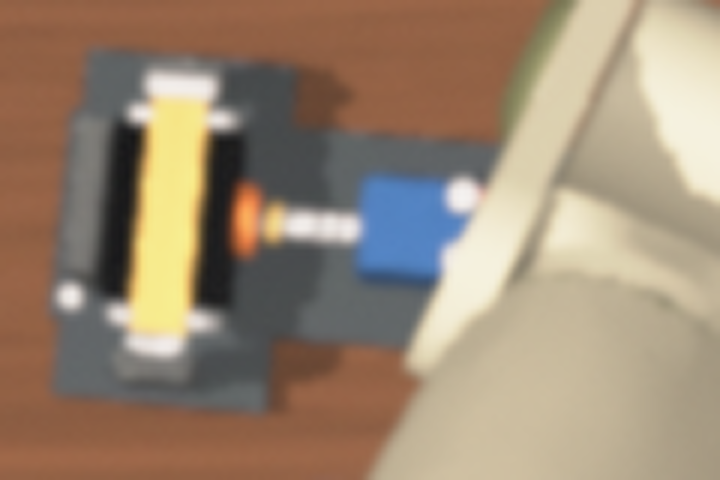

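```bash
python3 -c "
from rig import ctrl
print(ctrl.finish_job()); s=ctrl.sense(); print(s['time_s'],s['grip_width'],s['force'])"
```

```text
the job is handed in; nothing more can be done
None
the job is handed in; nothing more can be done
```

I pressed the strap shut and pumped the grips until the orange jaw held the block against the end stop. I handed the job in at about 13.8 s with the grips still squeezed.

- **Strap:** It stopped firmly at its shut height under a 20 N push. It stayed shut after I lifted off and in the last top picture.
- **Jaw:** It took four squeezes. On the last one the pad stopped moving while its spring kept compressing, so the block was against the end stop.
- **Pressing force:** I estimate about 9.6 N. I got this from roughly 2.4 mm of spring compression measured in the top picture. A cruder measure, taken between the centres of the pad and the brass collar behind it, gave about 8 N. Both are well inside 5 to 20 N.
- **Grips:** The fingers held steady at an opening of 0.468, with 20 N set as the grip force.
- **Not checked directly:** The jaw force and the force at the end stop were only estimated from pictures. I did not measure whether any bystander had moved, but no move came near them.

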